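Find the rocking corner of the jig plate and press its shim flat

TASK

The jig plate beside the hand press rocks on one of its four corners. Press down on its corners one at a time to find the one that gives, then press the brass shim tab that slopes out from under that corner down flat on its block, leaving the other three tabs standing. Nothing is to be picked up: leave the plate lying on its feet and do not disturb the things around it.

Things in the scene. Friction and masses are not known exactly. Their poses are not given: they have to be found in the camera images.
- bed: fixed dark steel bed of the jig, 190 mm (its x) by 226 mm (its y) by 8 mm thick, lying on the bench. Origin on the bench (z = 0) under the middle of the plate; the bed reaches 92 mm to its -y side and 134 mm to its +y side. z up. Six thin steel pins (up to 38 mm above the bench) on it hold the plate from sliding.
- plate: bare aluminium jig plate, 1.2 kg, H-shaped from above, loose on four steel feet, one under each corner. Web 60 mm (x) by 164 mm (y); four ears 34 mm wide (y) reach to 84 mm either way in x; 10 mm thick. Origin: middle of its underside, 24 mm above the bench; axes as the bed's. Three corners stand firm; one, different each time and looking the same, has a springy foot under it.
- corner_1 (a point): where to press the plate's -x, -y corner: top centre of a round pad 24 mm across, 3 mm proud of the plate, 37 mm above the bench, right over the foot, 65 mm from the plate's middle in x and y. If this is the corner that rocks, about 2 N straight down starts it and 5 N brings it 4.5 mm down to its stop; let go, it springs back. A firm corner gives under 1 mm.
- corner_2 (a point): where to press the plate's -x, +y corner: top centre of a round pad 24 mm across, 3 mm proud of the plate, 37 mm above the bench, right over the foot, 65 mm from the plate's middle in x and y. If this is the corner that rocks, about 2 N straight down starts it and 5 N brings it 4.5 mm down to its stop; let go, it springs back. A firm corner gives under 1 mm.
- corner_3 (a point): where to press the plate's +x, -y corner: top centre of a round pad 24 mm across, 3 mm proud of the plate, 37 mm above the bench, right over the foot, 65 mm from the plate's middle in x and y. If this is the corner that rocks, about 2 N straight down starts it and 5 N brings it 4.5 mm down to its stop; let go, it springs back. A firm corner gives under 1 mm.
- corner_4 (a point): where to press the plate's +x, +y corner: top centre of a round pad 24 mm across, 3 mm proud of the plate, 37 mm above the bench, right over the foot, 65 mm from the plate's middle in x and y. If this is the corner that rocks, about 2 N straight down starts it and 5 N brings it 4.5 mm down to its stop; let go, it springs back. A firm corner gives under 1 mm.
- tab_a (a point): where to press one shim: top of its brass tongue, 28 mm wide (bed x), 40 mm long, 27 mm out from its hinge, which lies along bed x. Its corner is the one whose pad centre is 45 mm away on its -y side (bed frame), at the same bed x; letters change places. It slopes up 0.45 rad toward +y, this point 35 mm above the bench; flat on the steel block under it, 24 mm. Friction holds it; 5 N straight down moves it.
- shim_a (a joint): angle (rad) of the shim of tab_a: 0 as it stands up at the start, 0.45 when flat. Only the shim at the corner that rocks can go flat (it then props that corner firmly); one at a firm corner jams after 0.15 and stays bent down.
- tab_b (a point): where to press one shim: top of its brass tongue, 28 mm wide (bed x), 40 mm long, 27 mm out from its hinge, which lies along bed x. Its corner is the one whose pad centre is 45 mm away on its -y side (bed frame), at the same bed x; letters change places. It slopes up 0.45 rad toward +y, this point 35 mm above the bench; flat on the steel block under it, 24 mm. Friction holds it; 5 N straight down moves it.
- shim_b (a joint): angle (rad) of the shim of tab_b: 0 as it stands up at the start, 0.45 when flat. Only the shim at the corner that rocks can go flat (it then props that corner firmly); one at a firm corner jams after 0.15 and stays bent down.
- tab_c (a point): where to press one shim: top of its brass tongue, 28 mm wide (bed x), 40 mm long, 27 mm out from its hinge, which lies along bed x. Its corner is the one whose pad centre is 45 mm away on its -y side (bed frame), at the same bed x; letters change places. It slopes up 0.45 rad toward +y, this point 35 mm above the bench; flat on the steel block under it, 24 mm. Friction holds it; 5 N straight down moves it.
- shim_c (a joint): angle (rad) of the shim of tab_c: 0 as it stands up at the start, 0.45 when flat. Only the shim at the corner that rocks can go flat (it then props that corner firmly); one at a firm corner jams after 0.15 and stays bent down.
- tab_d (a point): where to press one shim: top of its brass tongue, 28 mm wide (bed x), 40 mm long, 27 mm out from its hinge, which lies along bed x. Its corner is the one whose pad centre is 45 mm away on its -y side (bed frame), at the same bed x; letters change places. It slopes up 0.45 rad toward +y, this point 35 mm above the bench; flat on the steel block under it, 24 mm. Friction holds it; 5 N straight down moves it.
- shim_d (a joint): angle (rad) of the shim of tab_d: 0 as it stands up at the start, 0.45 when flat. Only the shim at the corner that rocks can go flat (it then props that corner firmly); one at a firm corner jams after 0.15 and stays bent down.
- press: cast iron hand press, fixed, 200 x 130 mm foot (x by y), 310 mm tall, with a lever handle up to 480 mm. Origin at the middle of its foot on the bench. Not used; keep clear of it.
- block: red anodized aluminium alignment block, loose, 50 x 30 x 25 mm (x, y, z), origin at the middle of its underside. Leave alone.
- socket: tan ceramic chip socket, loose, 52 x 22 x 11 mm (x, y, z), origin at the middle of its underside. Leave alone.
- connector: green plastic edge connector, loose, 98 x 12 x 14 mm (x, y, z), origin at the middle of its underside. Leave alone.
- tin: open round chrome parts tin, loose, 82 mm across, 32 mm tall, origin at the middle of its underside. Leave alone.
Not all that is in view belongs to the job. Of the things like the plate, leave any that is purple; of the rest the smaller one is meant.

How it is judged:
On the way, in this order (a step that is already met when the one before it is completed fails the run):
1. the corner that rocks has been pressed down at least 2 mm, with all the shims still standing (z of any of corner_1, corner_2, corner_3, corner_4 in the frame of bed below 0.035 m and contact force between the fingers and plate above 0.5 N and value of joint each of shim_a, shim_b, shim_c, shim_d below 0.06 rad), for 0.1 s.
2. the shim of that corner is pressed flat, the others still standing (((value of joint shim_a above 0.38 rad and value of joint each of shim_b, shim_c, shim_d below 0.06 rad) or (value of joint shim_b above 0.38 rad and value of joint each of shim_a, shim_c, shim_d below 0.06 rad) or (value of joint shim_c above 0.38 rad and value of joint each of shim_a, shim_b, shim_d below 0.06 rad) or (value of joint shim_d above 0.38 rad and value of joint each of shim_a, shim_b, shim_c below 0.06 rad))), for 0.2 s.
At the end, for the whole second after the job is handed in: One shim, the one at the rocking corner (no other can), lies flat (joint above 0.38 of 0.45 rad), the other three are bent less than 0.06 rad, and the plate lies still and level on its feet within 6 mm of its place (((value of joint shim_a above 0.38 rad and value of joint each of shim_b, shim_c, shim_d below 0.06 rad) or (value of joint shim_b above 0.38 rad and value of joint each of shim_a, shim_c, shim_d below 0.06 rad) or (value of joint shim_c above 0.38 rad and value of joint each of shim_a, shim_b, shim_d below 0.06 rad) or (value of joint shim_d above 0.38 rad and value of joint each of shim_a, shim_b, shim_c below 0.06 rad)) and z of plate in the frame of bed between 0.0225 and 0.0255 m and angle between plate's own z axis and vertical below 0.02 rad and distance of plate from where it was at the start of the episode below 0.006 m and linear speed of plate below 0.01 m/s); the robot touches nothing.
It fails at once if the plate is lifted or shoved out of place (middle more than 12 mm away) (distance of plate from where it was at the start of the episode above 0.012 m).
It fails at once if the socket is disturbed (moved more than 15 mm) (distance of socket from where it was at the start of the episode above 0.015 m).
It fails at once if the connector is disturbed (moved more than 15 mm) (distance of connector from where it was at the start of the episode above 0.015 m).
It fails at once if the block is disturbed (moved more than 15 mm) (distance of block from where it was at the start of the episode above 0.015 m).
It fails at once if the tin is disturbed (moved more than 15 mm) (distance of tin from where it was at the start of the episode above 0.015 m).
It also fails if it takes over 43 s, if anything falls off the work surface, if the arm or the gripper's body presses on something with over 40 N, if the wrist force passes 120 N, or if a joint passes its speed limit or range.

ROBOT

A 7-joint arm with a two-finger parallel gripper is mounted at the origin on the work surface. World frame = base frame: x ahead of the robot, y to its left, z up, the work surface at z = 0. Lengths are in m, angles in rad, forces in N, time in s.
With the tool pointing down it reaches from about 0.4 to 0.85 m from the base axis. Payload 10.4 kg.
Tool frame: the origin (TCP) lies between the finger pads; the fingertips stand tips_ahead ahead of it and the grasp point (between the pads) lies 11 mm behind it (tips_ahead is the distance from the TCP to the fingertips, in m); z points along the fingers, x is the direction in which the jaws open and shut, and the axes are right-handed (so a half turn about z gives the same grasp; the last joint's range is limited). The gripper opens to 87 mm and grips with 3 to 60 N. Pads are 19 mm wide; open, the fingers measure 117 mm over their backs; the gripper's body (75 mm by 190 mm) begins 51 mm behind the grasp point.
Start: joints at [1.101, 0.332, -0.065, 1.46, 0.022, 1.35, -0.088], TCP at [0.27, -0.564, 0.231] pointing down, gripper open.
Joint ranges: [-2.6, 2.6], [-0.5, 2.12], [-1.47, 1.34], [0.16, 2.42], [-1.27, 4.41], [0.06, 2.06], [-2.6, 2.6]. Speed limits (rad/s): [2.22, 2.22, 2.79, 2.79, 3.14, 3.14, 3.14].

INTERFACE

Orientations are given as a unit quaternion [x, y, z, w].
In Python, from bench import read_state, camera, close_job, tips_ahead gives the robot as it stands.
- The arm moves only by the tool arm_command, never from a script. Its argument "commands" is a list that holds one entry, the list of rows, each a list of 7 numbers: the turn, a rotation vector about the tool's x, y, z in rad, then the shift along the tool's x, y, z in m, then the opening in per cent of the stroke, from 0 (shut) to 100 (fully open). In form: [[[rx, ry, rz, x, y, z, claw], ...]]. A call has 1 to 20 rows; each row shifts and turns the commanded pose from where the row before left it, along the tool's axes as they then stand; what a row does not reach is not made up. A row lasts 1/8 s, in which the tool goes at most 62.5 mm and 10.7 degrees, less where a joint would pass 70% of its speed; a pose out of reach is approached as far as the arm can. A call with a gripper value outside its range is refused whole. The fingers move at their own pace and stop on an object; "newtons" is the grip in N (left out, the last holds). Time passes only in rows, so rows that do not move let the fingers close. It gives the time, the measured TCP pose, the force and the opening at its end, in the units of the state.
- read_state(): the state, without advancing time (a new reading comes with each control period).
- camera(name): name is "scene" or "side" or "wrist"; returns a dict with "frame" (420x560x3 uint8, red, green, blue), "vfov" (degrees; the focal length in pixels is half the picture's height over the tangent of half this angle, whatever the lens; pixels are square), "cx", "cy" (the principal point, pixels), "k1" (the pictures are not rectified: a ray, as slopes to the right and down, at radius r is drawn at 1 + k1 r^2 times it, then the intrinsics apply), "R" (3x3) and "t" (3): a world point X has camera coordinates R X + t. Camera axes: x right, y down, z forward; pixel columns grow to the right and rows downward; lengths in m; the calibration is good to about 2 mm. A picture is of the moment at which its call begins. There is no depth.
- close_job(): hands the job in, once; it reports no verdict.
The state is a dict: "time": time; "joint_positions": joint angles; "joint_vel": joint speeds; "joint_torque": joint torques, N m; "ee_pos": TCP position; "eef_rot": TCP orientation; "ft_force": force on the tool from outside, world axes, zero at the start; "torque": the same for the moment, N m; "width": finger opening in m.
Only numpy, scipy, OpenCV 4.12 (cv2) and the standard library are available. Lean on these libraries where they do the work, as an engineer would, in place of code of your own. Each camera call takes 0.05 s, during which the arm holds its last target.

## Working session

There is one attempt and no reset: what is moved stays moved. The work goes in short steps, Python scripts to look and compute and a tool call to move; the robot and the scene stay as the last step left them, time stands still between calls to the robot, and variables do not carry over. Pictures are saved under pics/ and viewed, and the job is handed in when it is done.

Besides the shell and the picture viewer there is one more tool, called after ">>>" as name([rows], argument=value, ...), one row to a line, values as JSON. arm_command: Moves the arm, as the interface text tells. Its arguments: {"type":"object","properties":{"commands":{"type":"array"},"newtons":{"type":"number"}},"required":["commands"]}

```bash
ls; mkdir -p pics
python3 - <<'E'
from bench import *
import cv2,pickle
s=read_state()
for k,v in s.items(): print(k,v)
print(tips_ahead if not callable(tips_ahead) else tips_ahead())
for n in ['scene','side','wrist']:
    c=camera(n); pickle.dump(c,open(f'pics/{n}0.pkl','wb'))
    cv2.imwrite(f'pics/{n}0.png',c['frame'][:,:,::-1]); print(n,c['vfov'],c['cx'],c['cy'],c['k1'],c['R'],c['t'])
E
```

```text
pics
time 0.0
joint_positions [ 1.10138492  0.33283764 -0.06466364  1.46092978  0.02161192  1.34987854
 -0.08851418]
joint_vel [-0.00011234 -0.00010793 -0.00051962  0.00149561  0.00064138  0.00072561
 -0.00116075]
joint_torque [-1.39680673e-03 -6.23265123e+01  2.44767900e-02 -3.89895308e+01
 -6.13124203e-02  3.99200572e-02  1.47942937e-04]
ee_pos [ 0.26987365 -0.56332966  0.22978072]
eef_rot [ 8.46188154e-01 -5.32883803e-01 -5.96282336e-04 -3.24616088e-04]
ft_force [-0.27618282 -0.465054   -0.2540188 ]
torque [-0.01569383  0.00599595 -0.04331384]
width 0.08712036661430353
0.008
scene 57.88499833190553 280.38400092137493 210.3141824126634 -0.03196592176873589 [[-0.72290747  0.69073986 -0.01682923]
 [ 0.50645672  0.51315941 -0.69294229]
 [-0.47000678 -0.50945644 -0.72079662]] [ 0.35616903 -0.27146756  1.16307175]
side 49.436408374348886 281.611458377424 215.17422862651998 -0.15663521552887383 [[-0.8994378  -0.43676276 -0.01580921]
 [-0.2976515   0.63864703 -0.70960098]
 [ 0.32002379 -0.63353631 -0.70442638]] [0.50566899 0.19087261 1.13563861]
wrist 59.47985680513628 279.432916115444 209.0012051085913 0.007437648445240538 [[ 0.43206697 -0.90183875 -0.00223656]
 [-0.86171171 -0.4135713   0.2939587 ]
 [-0.26602833 -0.12508257 -0.9558155 ]] [-0.62406949 -0.03458616  0.39132794]
```

View pics/scene0.png

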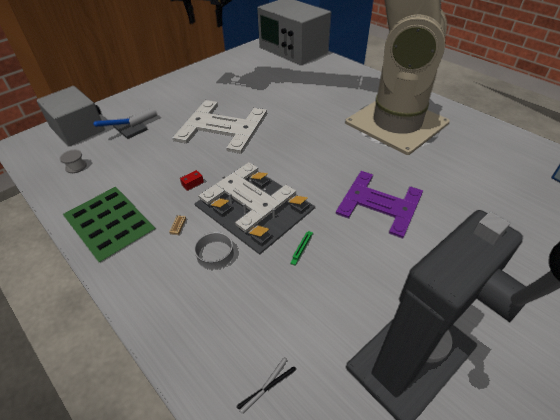

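View pics/side0.png

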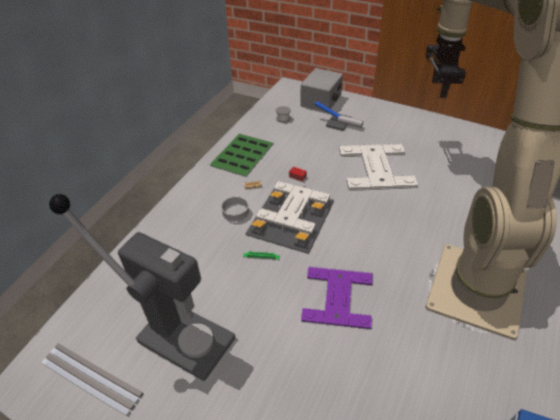

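View pics/wrist0.png

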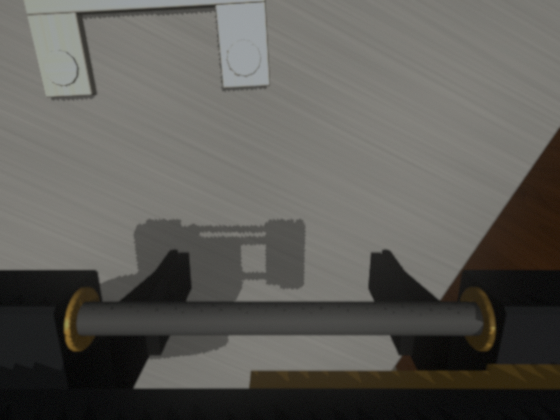

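The pictures show three H-plates:
- Purple, at scene (380,203): excluded by colour.
- Bare white, at scene (220,127): larger, with no bed or tabs.
- White on a dark bed with four brass tabs, at scene (250,197) and side (293,208): the smaller of the two that remain, so it fits.

I'll confirm it in one enlarged crop.

Run:
```python
import cv2,numpy as np
a=cv2.imread('pics/scene0.png')[150:260,180:330]; b=cv2.imread('pics/side0.png')[170:260,235:345]
a=cv2.resize(a,None,fx=5,fy=5,interpolation=cv2.INTER_CUBIC);cv2.imwrite('pics/cs.png',a)
b=cv2.resize(b,None,fx=6,fy=6,interpolation=cv2.INTER_CUBIC);cv2.imwrite('pics/cd.png',b)
```

```text
(no output)
```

View pics/cs.png

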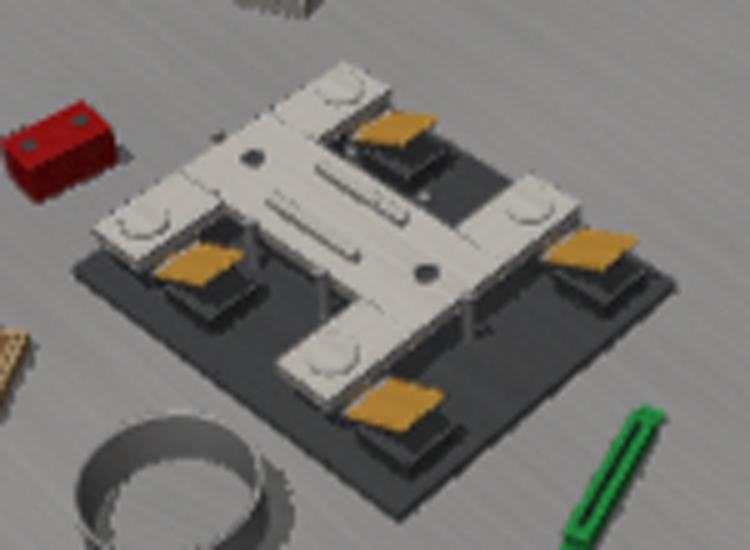

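View pics/cd.png

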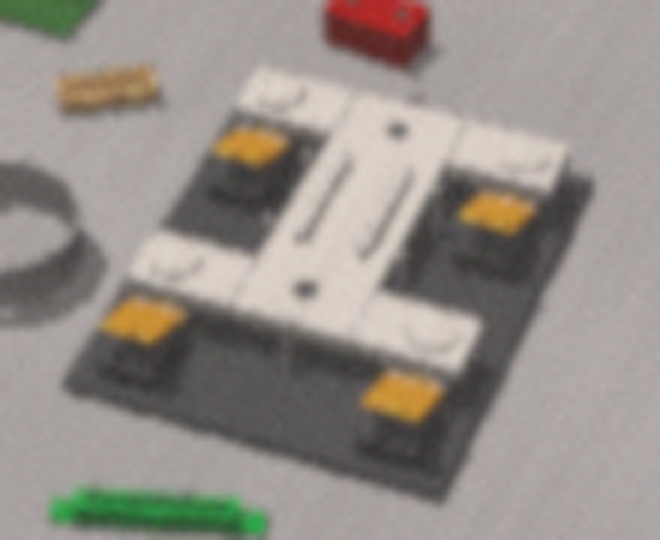

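Confirmed: dark bed with four brass tongues. The pads in the scene crop are at (343,87), (147,218), (530,207) and (333,353). The tabs lie to the lower right, so that is bed +y, and bed +x is lower left. Next I'll fit the pose.

```bash
cat > h.py <<'E'
import numpy as np,cv2
def ray(c,u,v):
    f=c['frame'].shape[0]/2/np.tan(np.radians(c['vfov'])/2)
    d=np.array([(u-c['cx'])/f,(v-c['cy'])/f]); s=d.copy()
    for _ in range(30): s=d/(1+c['k1']*(s@s))
    R=np.array(c['R']);t=np.array(c['t'])
    return -R.T@t, R.T@np.array([*s,1])
def onplane(c,u,v,z):
    o,d=ray(c,u,v); return o+d*(z-o[2])/d[2]
def proj(c,X):
    f=c['frame'].shape[0]/2/np.tan(np.radians(c['vfov'])/2)
    p=np.array(c['R'])@X+np.array(c['t']); s=p[:2]/p[2]; s=s*(1+c['k1']*(s@s))
    return s*f+[c['cx'],c['cy']]
def fit(L,W): # rigid 2D, returns th,t
    L=np.array(L);W=np.array(W)[:,:2]
    a=L-L.mean(0);b=W-W.mean(0)
    th=np.arctan2((a[:,0]*b[:,1]-a[:,1]*b[:,0]).sum(),(a*b).sum())
    R=np.array([[np.cos(th),-np.sin(th)],[np.sin(th),np.cos(th)]])
    return th,W.mean(0)-R@L.mean(0),R
E
python3 - <<'E'
from h import *
import pickle
L={1:(-.065,-.065),2:(-.065,.065),3:(.065,-.065),4:(.065,.065)}
P={'scene':{1:(343,87),3:(147,218),2:(530,207),4:(333,353)},'side':{3:(282,95),1:(530,158),4:(175,262),2:(432,335)}}
o={'scene':(180,150,5),'side':(235,170,6)}
ths=[];ts=[]
for n in P:
    c=pickle.load(open(f'pics/{n}0.pkl','rb')); x,y,k=o[n]
    W=[onplane(c,(P[n][i][0]+.5)/k-.5+x,(P[n][i][1]+.5)/k-.5+y,.037) for i in (1,2,3,4)]
    th,t,R=fit([L[i] for i in (1,2,3,4)],W)
    print(n,th,t,np.round(np.array([R@L[i]+t for i in (1,2,3,4)])-np.array(W)[:,:2],4).tolist())
    ths.append(th);ts.append(t)
    # tabs colour
    hsv=cv2.cvtColor(c['frame'],cv2.COLOR_RGB2HSV); m=cv2.inRange(hsv,(12,120,90),(28,255,255))
    nn,_,st,ce=cv2.connectedComponentsWithStats(m)
    for s_,q in zip(st[1:],ce[1:]):
        if s_[4]>25:
            w=onplane(c,*q,.033)[:2]; print(q,s_[4],'bed',R.T@(w-t))
    # bed corners check: project
    for b in [(-.095,-.092),(.095,-.092),(-.095,.134),(.095,.134)]:
        X=np.append(R@b+t,.008); p=proj(c,X); print(b,np.round(p,1),'crop',np.round((p-[x,y])*k))
th=np.mean(ths);t=np.mean(ts,0);print(th,t)
c_,s_=np.cos(th),np.sin(th);R=np.array([[c_,-s_],[s_,c_]])
for i in L: print(i,R@L[i]+t, 'tab',R@np.add(L[i],(0,.045))+t, np.linalg.norm(R@L[i]+t))
E
```

```text
scene 0.05197218443214629 [ 0.55195111 -0.05109437] [[-0.0, 0.0008], [-0.0013, -0.0004], [0.0005, -0.0007], [0.0009, 0.0002]]
[259.01538462 175.24615385] 65 bed [-0.06419152 -0.02590436]
[298.04395604 199.52747253] 91 bed [-0.06499092  0.10365914]
[219.98765432 202.39506173] 81 bed [ 0.06474797 -0.02456825]
[177.         223.15909091] 44 bed [ 0.17222392 -0.04548927]
[258.88888889 230.58974359] 117 bed [0.06413239 0.1045807 ]
(-0.095, -0.092) [250.5 165.8] crop [352.  79.]
(0.095, -0.092) [193.8 203. ] crop [ 69. 265.]
(-0.095, 0.134) [315.7 206.5] crop [679. 282.]
(0.095, 0.134) [258.9 253.3] crop [394. 517.]
side 0.053448478756582714 [ 0.54751334 -0.05105578] [[0.0012, 0.0011], [-0.0009, 0.0002], [0.0001, -0.001], [-0.0003, -0.0003]]
[396.68316072  56.6858458 ] 2607 bed [-0.0712342  -1.08482264]
[470.61991585  41.3197756 ] 713 bed [-0.37883566 -1.43207831]
[474.4579977   89.77790564] 2607 bed [-0.43470209 -0.92072801]
[419.39393939  26.90909091] 33 bed [-0.10818034 -1.49462031]
[276.08510638 194.25531915] 47 bed [ 0.06647313 -0.02534546]
[317.15686275 205.23529412] 51 bed [-0.0626408  -0.02620796]
[257.9516129  223.25806452] 62 bed [0.06576613 0.10397085]
[301.49275362 235.82608696] 69 bed [-0.06380665  0.10291337]
(-0.095, -0.092) [334.3 200.1] crop [596. 180.]
(0.095, -0.092) [276.3 184.6] crop [248.  88.]
(-0.095, 0.134) [308.  253.2] crop [438. 499.]
(0.095, 0.134) [244.5 233.8] crop [ 57. 383.]
0.0527103315943645 [ 0.54973223 -0.05107507]
1 [ 0.48824709 -0.11940938] tab [ 0.48587622 -0.07447188] 0.5026368679541173
2 [0.48139792 0.01041007] tab [0.47902705 0.05534757] 0.4815104630315559
3 [ 0.61806654 -0.11256021] tab [ 0.61569567 -0.06762271] 0.6282324769643715
4 [0.61121737 0.01725924] tab [0.6088465  0.06219674] 0.6114609963807407
```

>>> arm_command([
  [[0,0,0,-0.0306,-0.0388,0.011,0],[0,0,0,-0.0306,-0.0388,0.011,0],[0,0,0,-0.0306,-0.0388,0.011,0],[0,0,0,-0.0306,-0.0388,0.011,0],[0,0,0,-0.0306,-0.0388,0.011,0],[0,0,0,-0.0306,-0.0388,0.011,0],[0,0,0,-0.0306,-0.0388,0.011,0],[0,0,0,-0.0306,-0.0388,0.011,0],[0,0,0,-0.0306,-0.0388,0.011,0],[0,0,0,-0.0306,-0.0388,0.011,0],[0,0,-0.168,0,0,0,0],[0,0,-0.168,0,0,0,0],[0,0,-0.168,0,0,0,0],[0,0,-0.168,0,0,0,0],[0,0,-0.168,0,0,0,0],[0,0,-0.168,0,0,0,0],[0,0,-0.168,0,0,0,0],[0,0,0,0,0,0,0]],
], newtons=20)

```text
time: 2.4
ee_pos: [0.4876, -0.1201, 0.1204]
eef_rot: [1.0, 0.025, -0.0, -0.0]
ft_force: [0.7, 0.9, -0.0]
width: -0.0
```

Run:
```python
from bench import *
from h import *
import pickle
s=read_state();print(s['ee_pos'],s['eef_rot'],s['ft_force'],s['time'])
for n in ['side','wrist']:
    c=camera(n); pickle.dump(c,open(f'pics/{n}1.pkl','wb'))
    im=c['frame'][:,:,::-1].copy()
    if n=='side': im=cv2.resize(im[150:260,225:345],None,fx=5,fy=5,interpolation=cv2.INTER_CUBIC)
    cv2.imwrite(f'pics/{n}1.png',im)
c=pickle.load(open('pics/wrist1.pkl','rb'))
th=.0527;t=np.array([.5497,-.0511]);R=np.array([[np.cos(th),-np.sin(th)],[np.sin(th),np.cos(th)]])
for i,b in {1:(-.065,-.065),2:(-.065,.065),3:(.065,-.065),4:(.065,.065)}.items(): print(i,proj(c,np.append(R@b+t,.037)), 'tabpt',proj(c,np.append(R@np.add(b,(0,.045))+t,.035)))
```

```text
[ 0.48757475 -0.12011418  0.12035566] [ 9.99677867e-01  2.53797140e-02 -1.65439081e-04 -7.28455580e-05] [ 0.67407804  0.90061732 -0.02351804] 2.4
1 [279.15338575 220.57566946] tabpt [278.82202074 153.87077136]
2 [278.05936717   6.26639471] tabpt [277.59813498 -86.08507467]
3 [471.11870263 219.79454219] tabpt [479.94350856 152.83836294]
4 [505.30462953   4.50042098] tabpt [518.31983091 -88.38694499]
```

View pics/wrist1.png

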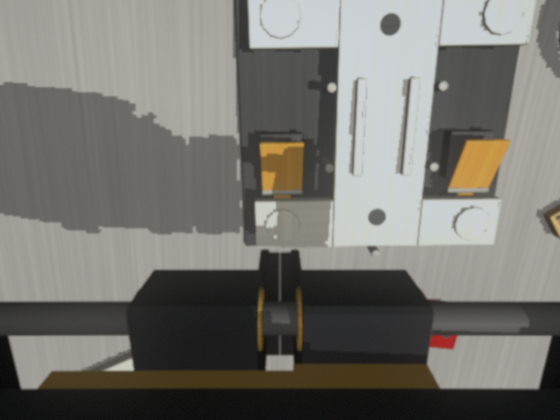

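View pics/side1.png

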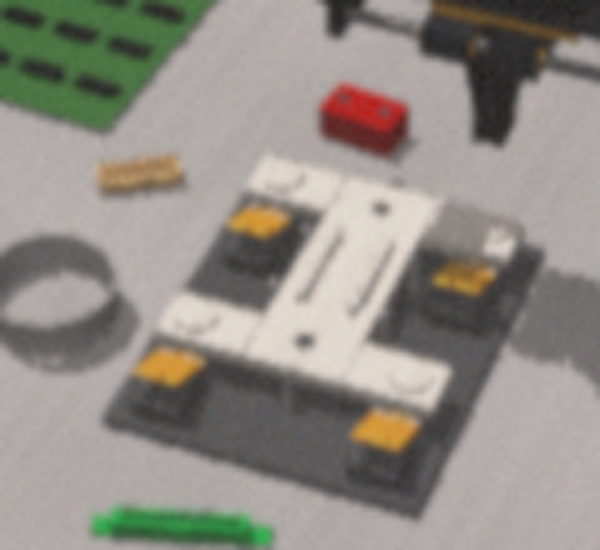

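The pads in the wrist view are at (281,222), (475,223), (281,16) and (503,14), within about 3 mm of the fit. Pressing corner_1 now.

>>> arm_command([
  [[0,0,0,0.001,0,0.022,0],[0,0,0,0,0,0.022,0],[0,0,0,0,0,0.022,0],[0,0,0,0,0,0.007,0],[0,0,0,0,0,0.001,0],[0,0,0,0,0,0.001,0],[0,0,0,0,0,0.001,0],[0,0,0,0,0,0.001,0],[0,0,0,0,0,0,0]],
])

```text
time: 3.62
ee_pos: [0.4894, -0.1202, 0.0451]
eef_rot: [1.0, 0.026, 0.001, 0.001]
ft_force: [-5.0, 1.2, 13.9]
width: 0.0004
```

Corner_1 is firm: 14 N with TCP z at 0.0451. Next is corner_3.

>>> arm_command([
  [[0,0,0,0,0,-0.02,0],[0,0,0,0.0433,0,0,0],[0,0,0,0.0433,0,0,0],[0,0,0,0.0433,0,0,0],[0,0,0,0,0,0.0,0],[0,0,0,0,0,0.016,0],[0,0,0,0,0,0.001,0],[0,0,0,0,0,0.001,0],[0,0,0,0,0,0.001,0],[0,0,0,0,0,0.001,0],[0,0,0,0,0,0,0]],
])

```text
time: 5.0
ee_pos: [0.6185, -0.1135, 0.0438]
eef_rot: [1.0, 0.026, 0.0, 0.0]
ft_force: [0.0, -0.8, 2.5]
width: 0.0001
```

Only 2.5 N at z 0.0438, so corner_3 seems to give. Pressing further.

>>> arm_command([
  [[0,0,0,0,0,0.001,0],[0,0,0,0,0,0.001,0],[0,0,0,0,0,0.001,0],[0,0,0,0,0,0.0005,0],[0,0,0,0,0,0,0],[0,0,0,0,0,0,0]],
])

```text
time: 5.75
ee_pos: [0.619, -0.1136, 0.0421]
eef_rot: [1.0, 0.026, 0.0, 0.001]
ft_force: [-8.1, -1.2, 19.3]
width: 0.0005
```

```bash
cat > snap.py <<'E'
import sys
from bench import *
from h import *
import pickle
k=sys.argv[1]
s=read_state();print(s['ee_pos'],s['eef_rot'],s['ft_force'],s['time'])
for n in sys.argv[2:]:
    c=camera(n); pickle.dump(c,open(f'pics/{n}{k}.pkl','wb'))
    im=c['frame'][:,:,::-1].copy()
    if n=='side': im=cv2.resize(im[150:260,225:345],None,fx=5,fy=5,interpolation=cv2.INTER_CUBIC)
    if n=='scene': im=cv2.resize(im[150:260,180:330],None,fx=5,fy=5,interpolation=cv2.INTER_CUBIC)
    cv2.imwrite(f'pics/{n}{k}.png',im)
E
python3 snap.py 2 side scene wrist
```

```text
[ 0.61895044 -0.11362743  0.04209621] [9.99665849e-01 2.58376402e-02 4.95729843e-04 6.00349311e-04] [-8.09619274 -1.24478258 19.3463748 ] 5.75
```

View pics/side2.png

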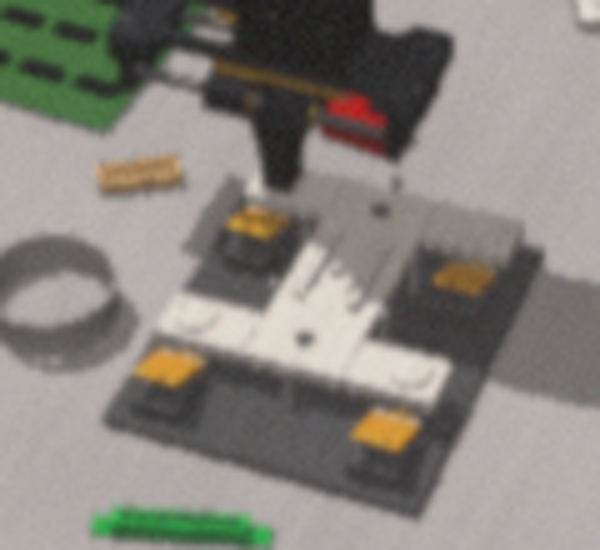

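View pics/scene2.png

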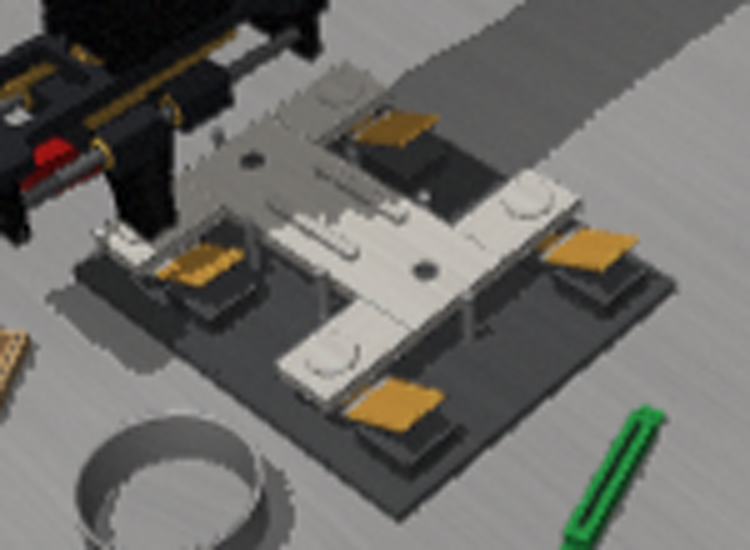

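View pics/wrist2.png

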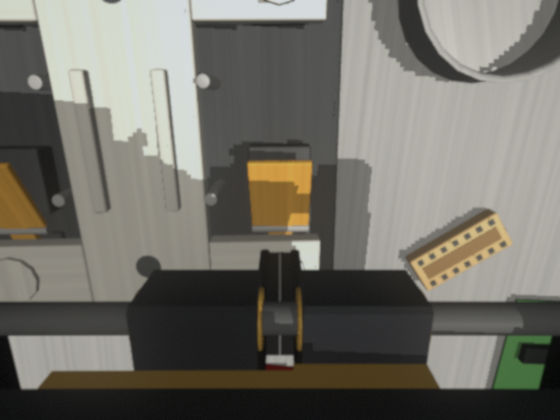

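Run:
```python
import pickle,cv2,numpy as np
r=[]
for n,k0,(x,y,w,h) in [('scene','0',(192,185,30,25)),('side','1',(268,178,30,25))]:
    for k in (k0,'2'):
        im=pickle.load(open(f'pics/{n}{k}.pkl','rb'))['frame'][y:y+h,x:x+w,::-1]
        im=cv2.resize(im,None,fx=13,fy=11,interpolation=cv2.INTER_NEAREST)
        for g in range(0,h): cv2.line(im,(0,g*11),(8 if g%5 else 390,g*11),(0,0,255),1) if g%5==0 else None
        r.append(im)
o=np.vstack([np.hstack(r[:2]),np.hstack(r[2:])]);print(o.shape);cv2.imwrite('pics/cmp.png',o)
```

```text
(550, 780, 3)
```

View pics/cmp.png

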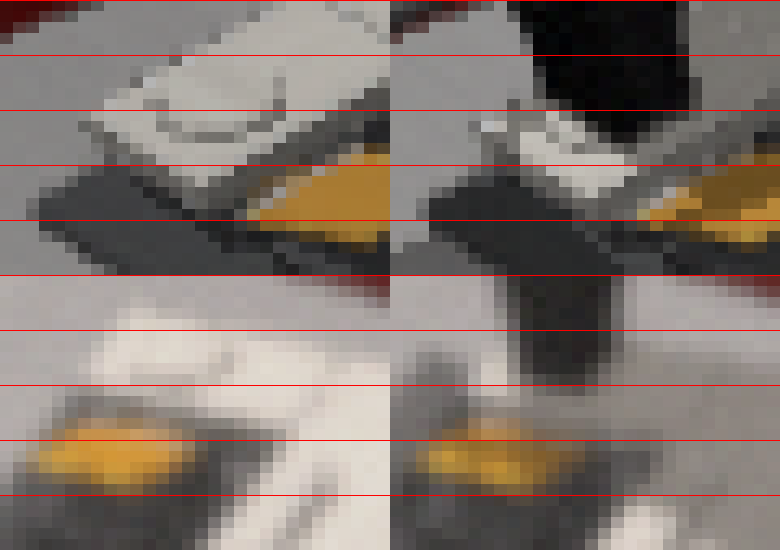

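The fingertip is on the pad. The ear corner has dropped about 1 px (roughly 2 mm) in the scene view, but the force is 19 N with −8 N sideways, so it may be binding on the pins. I'll ease off, cancel the sideways drift and press again.

>>> arm_command([
  [[0,0,0,-0.0015,0,-0.0035,0],[0,0,0,0,0,0,0],[0,0,0,0,0,0,0]],
])

```text
time: 6.28
ee_pos: [0.6173, -0.1132, 0.0435]
eef_rot: [1.0, 0.026, 0.0, -0.0]
ft_force: [0.4, -0.4, 2.8]
width: 0.0008
```

>>> arm_command([
  [[0,0,0,0,0,0.001,0],[0,0,0,0,0,0,0]],
])

```text
time: 6.52
ee_pos: [0.6173, -0.1132, 0.0429]
eef_rot: [1.0, 0.026, 0.0, 0.0]
ft_force: [-0.1, 0.1, 6.5]
width: 0.0007
```

>>> arm_command([
  [[0,0,0,-0.0005,0,0.001,0],[0,0,0,0,0,0,0]],
])

```text
time: 6.78
ee_pos: [0.6173, -0.1133, 0.0425]
eef_rot: [1.0, 0.026, 0.001, 0.0]
ft_force: [0.1, 0.2, 10.7]
width: 0.0004
```

>>> arm_command([
  [[0,0,0,-0.0005,0,0.001,0],[0,0,0,0,0,0,0]],
])

```text
time: 7.02
ee_pos: [0.6174, -0.1133, 0.0423]
eef_rot: [1.0, 0.026, 0.001, 0.0]
ft_force: [-0.2, -0.7, 14.7]
width: 0.0004
```

Not conclusive: contact is at about 0.0437 and stiffens from there, about 2.8 mm lower than at corner_1. I'll test the other two for a baseline, corner_4 first.

>>> arm_command([
  [[0,0,0,0.002,0,-0.02,0],[0,0,0,0,-0.0433,-0.003,0],[0,0,0,0,-0.0433,0,0],[0,0,0,0,-0.0433,0,0],[0,0,0,0,0,0.0,0],[0,0,0,0,0,0.016,0],[0,0,0,0,0,0.001,0],[0,0,0,0,0,0,0]],
])

```text
time: 8.02
ee_pos: [0.6107, 0.0151, 0.0457]
eef_rot: [1.0, 0.025, -0.001, 0.0]
ft_force: [0.0, 0.1, -0.6]
width: 0.0005
```

>>> arm_command([
  [[0,0,0,0,0,0.001,0],[0,0,0,0,0,0,0]],
])

```text
time: 8.28
ee_pos: [0.6111, 0.0155, 0.0455]
eef_rot: [1.0, 0.025, -0.0, 0.0]
ft_force: [-0.4, -1.2, 2.0]
width: 0.0006
```

>>> arm_command([
  [[0,0,0,0,0,0.001,0],[0,0,0,0,0,0,0]],
])

```text
time: 8.52
ee_pos: [0.6112, 0.0156, 0.0453]
eef_rot: [1.0, 0.026, -0.0, 0.001]
ft_force: [-5.7, -2.5, 11.0]
width: 0.0007
```

>>> arm_command([
  [[0,0,0,0,0,0.001,0],[0,0,0,0,0,0,0]],
])

```text
time: 8.78
ee_pos: [0.6112, 0.0156, 0.0451]
eef_rot: [1.0, 0.026, -0.0, 0.001]
ft_force: [-9.1, -2.1, 19.3]
width: 0.0005
```

>>> arm_command([
  [[0,0,0,0,-0.001,-0.02,0],[0,0,0,-0.0433,0,0,0],[0,0,0,-0.0433,0,0,0],[0,0,0,-0.0433,0,0,0],[0,0,0,0,0,0.0,0],[0,0,0,0,0,0.016,0],[0,0,0,0,0,0.001,0],[0,0,0,0,0,0,0]],
])

```text
time: 9.78
ee_pos: [0.4817, 0.0111, 0.0461]
eef_rot: [1.0, 0.026, -0.0, -0.0]
ft_force: [0.8, 0.3, 0.6]
width: 0.0006
```

>>> arm_command([
  [[0,0,0,0,0,0.001,0],[0,0,0,0,0,0,0]],
])

```text
time: 10.02
ee_pos: [0.4816, 0.0108, 0.0456]
eef_rot: [1.0, 0.026, 0.0, -0.0]
ft_force: [0.9, -0.5, 0.3]
width: 0.0007
```

>>> arm_command([
  [[0,0,0,0,0,0.001,0],[0,0,0,0,0,0,0]],
])

```text
time: 10.28
ee_pos: [0.4817, 0.0108, 0.0453]
eef_rot: [1.0, 0.026, 0.0, 0.0]
ft_force: [-4.5, 1.1, 10.6]
width: 0.0005
```

Corners 1, 2 and 4 are firm, all contacting at about 0.0455. Only corner_3 drops, so corner_3 rocks. I'll press it once more to be sure of step 1.

>>> arm_command([
  [[0,0,0,0,0,-0.022,0],[0,0,0,0.0324,0.0327,0,0],[0,0,0,0.0324,0.0327,0,0],[0,0,0,0.0324,0.0327,0,0],[0,0,0,0.0324,0.0327,0,0],[0,0,0,0,0,0,0],[0,0,0,0,0,0.019,0],[0,0,0,0,0,0.001,0],[0,0,0,0,0,0,0]],
])

```text
time: 11.4
ee_pos: [0.6171, -0.1124, 0.0463]
eef_rot: [1.0, 0.027, -0.0, -0.0]
ft_force: [-0.2, 0.5, -0.6]
width: 0.0004
```

>>> arm_command([
  [[0,0,0,0,0,0.0015,0],[0,0,0,0,0,0,0]],
])

```text
time: 11.65
ee_pos: [0.6178, -0.113, 0.0454]
eef_rot: [1.0, 0.026, 0.0, 0.0]
ft_force: [0.1, 0.8, 1.1]
width: 0.0005
```

>>> arm_command([
  [[0,0,0,-0.0005,0,0.0015,0],[0,0,0,0,0,0,0]],
])

```text
time: 11.9
ee_pos: [0.6176, -0.1132, 0.0438]
eef_rot: [1.0, 0.026, 0.0, 0.0]
ft_force: [1.3, 0.9, 2.7]
width: 0.0005
```

>>> arm_command([
  [[0,0,0,-0.0005,0,0.002,0],[0,0,0,0,0,0,0]],
])

```text
time: 12.15
ee_pos: [0.6176, -0.1133, 0.0427]
eef_rot: [1.0, 0.026, 0.001, 0.0]
ft_force: [0.8, 0.4, 9.1]
width: 0.0009
```

>>> arm_command([
  [[0,0,0,-0.0005,0,0.002,0],[0,0,0,0,0,0,0],[0,0,0,0,0,0,0]],
])

```text
time: 12.52
ee_pos: [0.6177, -0.1134, 0.042]
eef_rot: [1.0, 0.026, 0.002, 0.0]
ft_force: [-4.1, -0.1, 18.3]
width: 0.0001
```

Corner_3 gives softly from 0.0454 to about 0.043 under less than 3 N, then meets its stop. Now I'll move over its tab, 45 mm along bed +y.

>>> arm_command([
  [[0,0,0,0.0015,0,-0.025,0],[0,0,0,0,-0.0225,0,0],[0,0,0,0,-0.0225,0,0],[0,0,0,0,0,0.008,0],[0,0,0,0,0,0,0]],
])

```text
time: 13.15
ee_pos: [0.6143, -0.0686, 0.0549]
eef_rot: [1.0, 0.026, -0.001, 0.0]
ft_force: [0.1, -0.2, 0.0]
width: 0.0006
```

```bash
python3 snap.py 3 side wrist
```

```text
[ 0.61431026 -0.06860007  0.05493638] [ 9.99660054e-01  2.60427981e-02 -1.24002484e-03  1.05618034e-04] [ 0.13168448 -0.15023705  0.04495931] 13.15
```

View pics/side3.png

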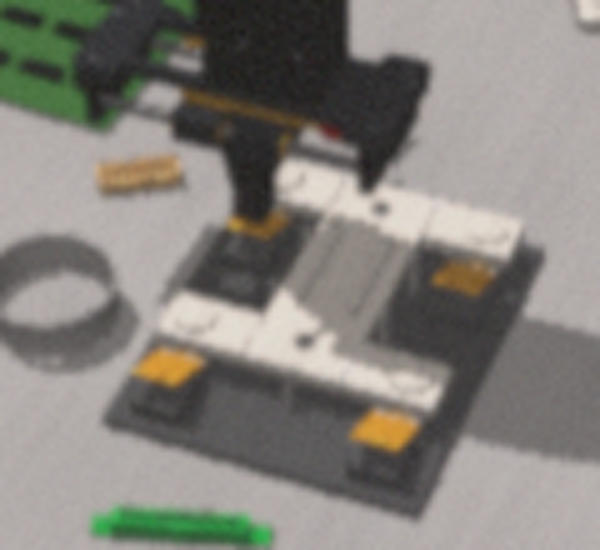

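View pics/wrist3.png

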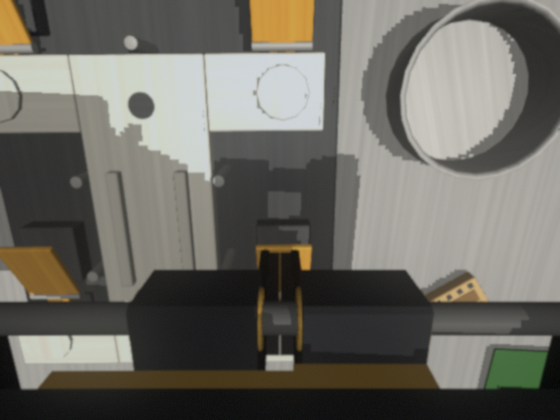

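The side view shows the tip at crop (255,215) over the tongue. In the wrist view the tongue spans 257–312 px, centred on the finger at 280. All four tabs are standing. Pressing down.

>>> arm_command([
  [[0,0,0,0,0,0.006,0],[0,0,0,0,0,0.003,0],[0,0,0,0,0,0.003,0],[0,0,0,0,0,0.003,0],[0,0,0,0,0,0.003,0],[0,0,0,0,0,0.002,0],[0,0,0,0,0,0.002,0],[0,0,0,0,0,0,0]],
])

```text
time: 14.25
ee_pos: [0.6153, -0.0685, 0.0343]
eef_rot: [1.0, 0.026, -0.0, 0.0]
ft_force: [-0.0, 0.8, 1.2]
width: 0.0003
```

>>> arm_command([
  [[0,0,0,0,0,0.001,0],[0,0,0,0,0,0.001,0],[0,0,0,0,0,0,0]],
])

```text
time: 14.62
ee_pos: [0.6152, -0.0683, 0.0324]
eef_rot: [1.0, 0.026, -0.0, 0.0]
ft_force: [-0.5, 0.8, 2.9]
width: 0.0004
```

>>> arm_command([
  [[0,0,0,0,0,0.001,0],[0,0,0,0,0,0.001,0],[0,0,0,0,0,0,0]],
])

```text
time: 15.0
ee_pos: [0.6154, -0.0683, 0.0318]
eef_rot: [1.0, 0.026, -0.0, 0.0]
ft_force: [-7.3, 0.6, 16.5]
width: 0.0003
```

It bottomed at 0.0318 under 16 N, so the tab is flat on its block. Retracting clear to look.

>>> arm_command([
  [[0,0,0,0,0,-0.02,0],[0,0,0,0,0,-0.04,0],[0,0,0,0,0,-0.05,0],[0,0,0,-0.03,0.04,-0.03,0],[0,0,0,-0.03,0.05,0,0],[0,0,0,-0.03,0.05,0,0],[0,0,0,-0.02,0.05,0,0],[0,0,0,0,0.04,0,0],[0,0,0,0,0,0,0]],
])

```text
time: 16.12
ee_pos: [0.516, -0.3078, 0.1708]
eef_rot: [1.0, 0.023, -0.0, 0.001]
ft_force: [0.0, 0.0, 0.7]
width: 0.0002
```

```bash
python3 snap.py 4 side scene wrist
python3 - <<'E'
import pickle,cv2,numpy as np
a=cv2.imread('pics/side4.png')[:,:560]; 
for n,k in [('scene','0'),('scene','4'),('side','1'),('side','4')]:
    c=pickle.load(open(f'pics/{n}{k}.pkl','rb'))
    hsv=cv2.cvtColor(c['frame'],cv2.COLOR_RGB2HSV); m=cv2.inRange(hsv,(12,120,60),(28,255,255))
    nn,_,st,ce=cv2.connectedComponentsWithStats(m)
    print(n,k,[(np.round(q,1).tolist(),int(s[4])) for s,q in zip(st[1:],ce[1:]) if 25<s[4]<200])
E
```

```text
[ 0.51600698 -0.30780911  0.17077039] [ 9.99733881e-01  2.30585231e-02 -1.92458198e-04  6.59415935e-04] [0.02050645 0.01491725 0.71348822] 16.125
scene 0 [([258.9, 175.4], 69), ([298.0, 199.6], 94), ([219.9, 202.4], 84), ([177.0, 223.2], 44), ([258.8, 230.8], 122)]
scene 4 [([188.7, 66.1], 68), ([164.3, 66.2], 34), ([258.9, 175.4], 69), ([297.9, 199.7], 95), ([220.7, 205.6], 146), ([176.9, 223.3], 43), ([258.8, 230.7], 121)]
side 1 [([276.3, 194.2], 47), ([317.2, 205.4], 49), ([258.1, 223.2], 62), ([301.5, 235.8], 71)]
side 4 [([558.7, 103.7], 40), ([339.9, 101.5], 50), ([275.9, 197.1], 96), ([317.1, 205.2], 54), ([258.1, 223.2], 62), ([301.5, 235.8], 69)]
```

View pics/side4.png

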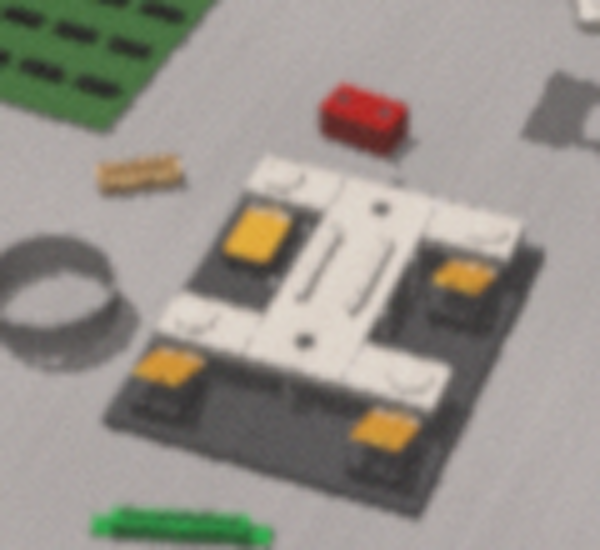

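View pics/scene4.png

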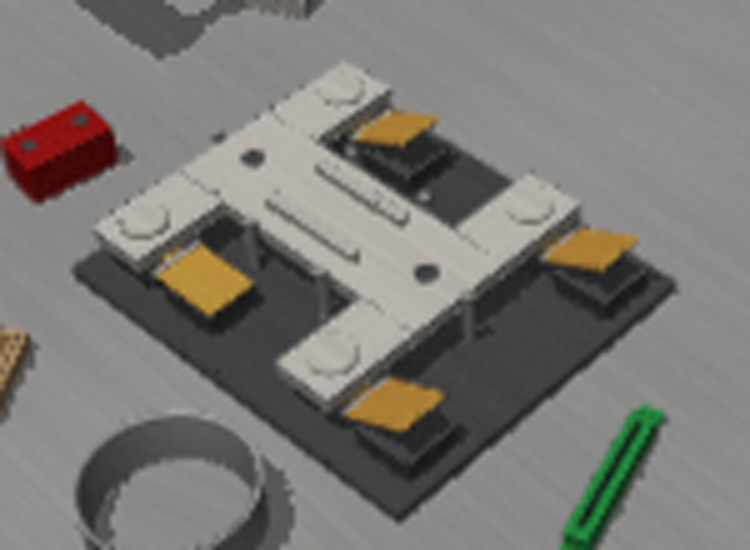

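The tab at corner_3 now lies flat. Its mask grew from 84 to 146 px in the scene view and from 47 to 96 px in the side view. The other three tabs and the plate have not moved (within 0.2 px), and the surroundings look undisturbed. Handing in.

```bash
python3 -c "
from bench import *
print(close_job())"
```

```text
the job is handed in; nothing more can be done
None
```

The rocking corner was corner_3 (+x, −y). I pressed its brass tab flat and left the other three standing. The job was handed in at about 16 s; `close_job()` reports no verdict.

**Finding the corner:** I worked on the smaller white plate on the dark bed and left the purple and the larger white plates alone. Corners 1, 2 and 4 were firm, all stopping at about TCP z 0.045. Corner 3 gave softly under less than 3 N and then met a stop.

**Last checks:**
- **Flat tab:** it bottomed at TCP z 0.0318 under 16 N, which puts the fingertips at its flat height of 24 mm. The tongue shows flat in both the scene and side views.
- **Other tabs:** their image positions matched the earlier pictures to within about 0.2 px.
- **Plate and loose parts:** the plate, block, socket, connector and tin look unmoved, and the arm was clear of everything.

**What disagreed:**
- **Corner 3's travel:** it moved about 3.4 mm by the arm's readings, not the stated 4.5 mm. That still exceeds the 2 mm required.
- **Wrist camera:** it placed the pads up to a few millimetres from the other two cameras' fit. That was within the pads' tolerance.
- **Not checked:** I did not press corner 3 again after the tab was flat, so I did not test by force that it is propped firmly.

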